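# Restock the casting bench caddy

### The job

Restock the two-row wooden caddy: pull the older tin and the older jar that stand in it forward in their own rows, close up to the low front lip, and stand the new full-size tin behind the older tin and the new full-size jar behind the older jar. Only a tin and a jar of the same size as those already in the caddy belong there; leave the slimmer tin, the smaller jar and everything else on the bench where they are, and knock nothing over.

Things in the scene. Friction and masses are not known exactly. Their poses are not given: they have to be found in the camera images.
- caddy: wooden two-row caddy fixed to the bench, 144 x 172 mm (x, y), walls 6 mm; origin: centre of its underside. +x points to the back (board 45 mm high), -x to the front (lip 16 mm high, side nearer the robot); yaw within 0.3 rad. Floor top at 8 mm. Rows run along x, centred at y = +46 and -46 mm, inside 68 mm wide, x -66 to +66; a solid bar 24 mm wide parts them. Sides and bar 22 mm high
- old_tin_mid (a point): upright round steel tin with a paper band, 52 mm in diameter, 80 mm tall; stands at the back of one row of the caddy at the start (either row). Point: its centre, half-way up; its z axis points up
- old_jar_mid (a point): upright square white plastic jar, body 50 x 50 mm and 66 mm tall, with a round grey screw cap 42 mm in diameter and 14 mm tall on top (80 mm in all); stands at the back of the other row of the caddy at the start, nearly square with it. Point: its centre, half-way up; its z axis points up, x and y are square to its sides
- new_tin_mid (a point): upright round steel tin with a paper band, 52 mm in diameter, 80 mm tall; stands loose on the bench beside the caddy. Point: its centre, half-way up; its z axis points up
- new_jar_mid (a point): upright square white plastic jar, body 50 x 50 mm and 66 mm tall, with a round grey screw cap 42 mm in diameter and 14 mm tall on top (80 mm in all); stands loose on the bench beside the caddy, at any angle within 0.7 rad. Point: its centre, half-way up; its z axis points up, x and y are square to its sides
- slim_tin_mid (a point): look-alike to leave: the same sort of tin but slim, 36 mm in diameter, 80 mm tall, on the bench. Point: its centre, half-way up; its z axis points up
- small_jar_mid (a point): look-alike to leave: the same sort of square jar but small, 36 x 36 mm, 60 mm tall with its cap, on the bench. Point: its centre, half-way up; its z axis points up
- bowl: bystander: empty blue mixing bowl, 120 mm across, 60 mm high, beyond the caddy; origin at the centre of its underside
- mould_piece: bystander: white plaster mould piece, 70 x 110 mm (x, y), 65 mm high, with two round 7 mm bosses on top (72 mm high in all), beyond the caddy; origin at the centre of its underside
- brush: bystander: brush about 200 mm long lying along its x axis beyond the caddy, under 30 mm high; origin under its middle
There are look-alikes about, which are no part of the job. Several things have the shape of the caddy; the one meant has the colours described above. Leave any orange look-alike of the part that bears old_jar_mid alone.

How it is judged:
At the end, for the whole second after the job is handed in: Older tin and jar at the front of their own rows (gap to lip under 20 mm), the new tin and new jar behind their own kind (centre 4 to 46 mm behind the caddy middle), all on the row floor within 14 mm of its centre line, upright within 0.1 rad, released, at rest (x of old_tin_mid in the frame of caddy between -0.046 and -0.02 m and distance of each of old_tin_mid, old_jar_mid from where it was at the start of the episode below 0.083 m and z of old_tin_mid in the frame of caddy between 0.042 and 0.054 m and angle between each of old_tin_mid, old_jar_mid, new_tin_mid, new_jar_mid's own z axis and vertical below 0.1 rad and linear speed of each of old_tin, old_jar, new_tin, new_jar below 0.02 m/s and x of old_jar_mid in the frame of caddy between -0.046 and -0.02 m and z of old_jar_mid in the frame of caddy between 0.042 and 0.054 m and x of new_tin_mid in the frame of caddy between 0.004 and 0.046 m and z of new_tin_mid in the frame of caddy between 0.042 and 0.054 m and x of new_jar_mid in the frame of caddy between 0.004 and 0.046 m and z of new_jar_mid in the frame of caddy between 0.042 and 0.054 m and ((y of old_tin_mid in the frame of caddy between 0.032 and 0.06 m and y of new_tin_mid in the frame of caddy between 0.032 and 0.06 m and y of old_jar_mid in the frame of caddy between -0.06 and -0.032 m and y of new_jar_mid in the frame of caddy between -0.06 and -0.032 m) or (y of old_tin_mid in the frame of caddy between -0.06 and -0.032 m and y of new_tin_mid in the frame of caddy between -0.06 and -0.032 m and y of old_jar_mid in the frame of caddy between 0.032 and 0.06 m and y of new_jar_mid in the frame of caddy between 0.032 and 0.06 m))); the robot touches nothing.
It fails at once if a tin or jar of the stock is tipped over (angle between any of old_tin_mid, old_jar_mid, new_tin_mid, new_jar_mid's own z axis and vertical above 0.7 rad).
It fails at once if the slim tin is moved more than 20 mm or tipped (distance of slim_tin_mid from where it was at the start of the episode above 0.02 m or angle between slim_tin_mid's own z axis and vertical above 0.4 rad).
It fails at once if the small jar is moved more than 20 mm or tipped (distance of small_jar_mid from where it was at the start of the episode above 0.02 m or angle between small_jar_mid's own z axis and vertical above 0.4 rad).
It fails at once if the bowl or the mould piece is moved more than 20 mm or tipped (distance of any of bowl, mould_piece from where it was at the start of the episode above 0.02 m or angle between any of bowl, mould_piece's own z axis and vertical above 0.4 rad).
It fails at once if the brush is moved more than 20 mm (distance of brush from where it was at the start of the episode above 0.02 m).
It also fails if it takes over 83 s, if anything falls off the work surface, if the arm or the gripper's body presses on something with over 40 N, if the wrist force passes 120 N, or if a joint passes its speed limit or range.

### The arm

A 6-joint arm with a two-finger parallel gripper is mounted at the origin on the work surface. World frame = base frame: x ahead of the robot, y to its left, z up, the work surface at z = 0. Lengths are in m, angles in rad, forces in N, time in s.
With the tool pointing down it reaches from about 0.375 to 0.825 m from the base axis. Payload 5.5 kg.
Tool frame: the origin (TCP) lies midway between the tips of the shut fingers; the grasp point (between the pads) lies 19 mm behind it; z points along the fingers, y is the line along which they close (so a half turn about z gives the same grasp; the last joint's range is limited). The gripper opens to 85 mm and grips with 20 to 120 N. Pads are 22 mm wide; open, the fingers measure 114 mm over their backs; the gripper's body (76 mm by 85 mm) begins 54 mm behind the grasp point. The pads swing forward as they close: fully open they stand 13 mm farther back than shut.
Start: joints at [1.211, 0.314, -0.047, 1.21, 0, 1.571], TCP at [0.211, 0.562, 0.231] pointing down, gripper open.
Joint ranges: [-2.67, 2.67], [-0.69, 1.73], [-1.03, 1.25], [-2.08, 2.16], [-1.42, 1.45], [-3.14, 3.14]. Speed limits (rad/s): [2.39, 2.39, 3.01, 3.14, 3.14, 3.14].

### API

Orientations are given as a unit quaternion [x, y, z, w].
In Python, from bench import readout, eyes, env gives the robot as it stands. The module is installed in compiled form; this text tells all that it offers.
- The arm moves only by the tool arm_command, never from a script. Its arguments are lists of equal length, an entry for each row: "claw": the finger opening in mm, from 0 to 85.4; "slide": the shift along the world's x, y, z scaled (see below), a list of three; "turn": the turn, a rotation vector about the world's x, y, z scaled (see below), a list of three. In form: {"claw": [claw, ...], "slide": [[dx, dy, dz], ...], "turn": [[wx, wy, wz], ...]}. A call has 1 to 10 rows; each row is the pose to reach, as a shift and turn from the pose commanded when the call began; what a row does not reach only later rows make up. The controller multiplies each number of a shift by 0.3 m and each number of a turn by pi/2 rad. A row lasts 1/12 s, in which the tool goes at most 41.7 mm and 7.16 degrees, less where a joint would pass 70% of its speed; a pose out of reach is approached as far as the arm can. A call with a number of a shift or a turn outside -1 to 1 is refused whole. A call with a gripper value outside its range is refused whole. The fingers move at their own pace and stop on an object; "force" is the grip in N (left out, the last holds). Time passes only in rows, so rows that repeat a pose let the fingers close. It gives the time, the measured TCP pose, the force, the opening and the grip force at its end, in the units of the state.
- readout.get_obs(): the state, without advancing time (a new reading comes with each control period).
- eyes.capture(name): name is "scene" or "side" or "wrist"; returns (picture, depth): 384x512x3 uint8, red, green, blue; 384x512 float32, m along the optical axis (not along the pixel's ray), 0 where there is no reading.
- eyes.camera_info(name): a dict with "camera_matrix" (3x3 intrinsics, pixels), "k1" (the pictures are not rectified: a ray, as slopes to the right and down, at radius r is drawn at 1 + k1 r^2 times it, then the intrinsics apply), "rvec" (rotation vector, rad) and "tvec" (3), from world to camera coordinates, as OpenCV has them. Camera axes: x right, y down, z forward; pixel columns grow to the right and rows downward; lengths in m; the calibration is good to about 2 mm. A picture is of the moment at which its call begins: read the wrist's pose just before it. camera_info takes no time and is no camera call; for the wrist camera it gives the pose at the moment of the call.
- env.close_job(): hands the job in; it is judged then, once.
Trained networks look in the newest picture that a camera, given by its name, has taken for a name from the list of things; names that differ only in an ending like _2 or _b are one class to them, and where a whole thing is asked for, a point or a joint stands for the part that bears it (a point fixed in the world has none). Each returns a list of dicts, best first, with "confidence" (0 to 1); they miss things now and then, are a little off and sometimes report something else, mostly with a low value. They report only what shows in the picture. A call takes as long as a camera call. They do not tell look-alikes from the thing itself.
- eyes.boxes_of(camera, thing): "point" ([column, row] as shares, 0 to 1, of the picture: columns of its width, rows of its height, amid what is visible of it).
- eyes.place_of(camera, thing): "point" ([column, row] as shares, 0 to 1, of the picture: columns of its width, rows of its height: a listed point, or the origin of a listed thing).
The state is a dict: "t": time; "qpos": joint angles; "dq": joint speeds; "joint_torque": joint torques, N m; "ee_pos": TCP position; "tool_rot": TCP orientation; "ft_force": force on the tool from outside, world axes, zero at the start; "wrist_torque": the same for the moment, N m; "grip_width": finger opening in m; "finger_force": force on a finger pad.
Only numpy, scipy, OpenCV 4.12 (cv2) and the standard library are available. Lean on these libraries where they do the work, as an engineer would, in place of code of your own. Each camera call takes 0.05 s, during which the arm holds its last target. There are 200 camera calls.

## Working session

There is one attempt and no reset: what is moved stays moved. The work goes in short steps, Python scripts to look and compute and a tool call to move; the robot and the scene stay as the last step left them, time stands still between calls to the robot, and variables do not carry over. Pictures are saved under pics/ and viewed, at most 14 in all, crops included, and the job is handed in when it is done.

Besides the shell and the picture viewer there is one more tool, called after "Emit:" as a command line: name --argument value ..., lists and objects as JSON in quotes. arm_command: Moves the arm, as the interface text tells. Its arguments: {"type":"object","properties":{"claw":{"type":"array","items":{"type":"number"}},"slide":{"type":"array","items":{"type":"array","items":{"type":"number"}}},"turn":{"type":"array","items":{"type":"array","items":{"type":"number"}}},"force":{"type":"number"}},"required":["claw","slide","turn"]}

```bash
mkdir -p pics
cat > h.py <<'E'
import numpy as np, cv2
from bench import readout, eyes, env
def cap(c,f=None):
    info=eyes.camera_info(c); p,d=eyes.capture(c)
    if f: cv2.imwrite('pics/'+f,p[:,:,::-1])
    return p,d,info
def rays(info,uv):
    K=np.array(info['camera_matrix'],float);k1=float(info['k1'])
    return cv2.undistortPoints(np.array(uv,float).reshape(-1,1,2),K,np.array([k1,0,0,0.])).reshape(-1,2)
def RT(info):
    return cv2.Rodrigues(np.array(info['rvec'],float))[0],np.array(info['tvec'],float).reshape(3)
def toworld(info,uv,depth):
    r=rays(info,uv);R,t=RT(info)
    d=np.asarray(depth,float).reshape(-1)
    return (np.c_[r*d[:,None],d]-t)@R
def onplane(info,uv,z):
    r=rays(info,uv);R,t=RT(info);C=-R.T@t
    D=np.c_[r,np.ones(len(r))]@R
    return C+D*((z-C[2])/D[:,2])[:,None]
def cloud(d,info):
    v,u=np.mgrid[0:384,0:512]
    return toworld(info,np.c_[u.ravel(),v.ravel()],d.ravel()).reshape(384,512,3)
def tri(i1,uv1,i2,uv2):
    A=[];b=[]
    for i,uv in((i1,uv1),(i2,uv2)):
        R,t=RT(i);C=-R.T@t;D=R.T@np.r_[rays(i,uv)[0],1];D/=np.linalg.norm(D)
        P=np.eye(3)-np.outer(D,D);A.append(P);b.append(P@C)
    return np.linalg.solve(A[0]+A[1],b[0]+b[1])
E
python3 - <<'E'
from h import *
S={}
for c in('scene','side'):
    p,d,i=cap(c,c+'1.png');S[c]=i
    R,t=RT(i);print(c,'cam at',(-R.T@t).round(3))
    for n in['caddy','old_tin_mid','old_jar_mid','slim_tin_mid','small_jar_mid','bowl','mould_piece','brush']:
        for o in eyes.place_of(c,n):
            u=np.array(o['point'])*[512,384]
            z=.048 if 'old' in n else .04 if 'slim' in n else .03 if 'small' in n else 0
            print(n,round(o['confidence'],2),u.round(),onplane(i,[u],z)[0].round(3))
a=cv2.imread('pics/scene1.png');b=cv2.imread('pics/side1.png')
cv2.imwrite('pics/both.png',cv2.resize(np.vstack([a]),(800,600)))
cv2.imwrite('pics/bothb.png',cv2.resize(b,(800,600)))
s=readout.get_obs();print(s['t'],s['ee_pos'],s['tool_rot'])
E
```

```text
scene cam at [1.288e+00 1.000e-03 1.077e+00]
caddy 0.69 [248. 205.] [0.531 0.001 0.   ]
caddy 0.59 [328. 125.] [0.237 0.246 0.   ]
old_tin_mid 0.86 [230. 208.] [ 0.575 -0.045  0.048]
old_jar_mid 0.8 [265. 198.] [0.545 0.044 0.048]
old_jar_mid 0.67 [307. 194.] [0.532 0.153 0.048]
slim_tin_mid 0.58 [152. 156.] [ 0.396 -0.263  0.04 ]
small_jar_mid 0.51 [375. 197.] [0.528 0.337 0.03 ]
bowl 0.78 [349. 279.] [0.75  0.244 0.   ]
mould_piece 0.7 [129. 289.] [ 0.775 -0.281  0.   ]
brush 0.56 [232. 295.] [ 0.79  -0.035  0.   ]
brush 0.25 [246. 208.] [ 0.541 -0.003  0.   ]
side cam at [-0.041 -0.631  0.733]
caddy 0.84 [138. 200.] [0.246 0.259 0.   ]
caddy 0.72 [268. 203.] [ 0.536 -0.003  0.   ]
old_jar_mid 0.91 [233. 167.] [0.528 0.154 0.048]
old_jar_mid 0.68 [261. 182.] [0.546 0.041 0.048]
slim_tin_mid 0.63 [295. 267.] [ 0.4   -0.252  0.04 ]
small_jar_mid 0.56 [204. 146.] [0.546 0.34  0.03 ]
bowl 0.71 [268. 145.] [0.753 0.236 0.   ]
mould_piece 0.69 [392. 216.] [ 0.772 -0.28   0.   ]
brush 0.63 [330. 179.] [ 0.77  -0.044  0.   ]
0.9 [0.21122594 0.56156571 0.23130643] [ 1.78917867e-01  9.83864013e-01 -8.01022540e-06 -2.33477064e-05]
```

View pics/both.png

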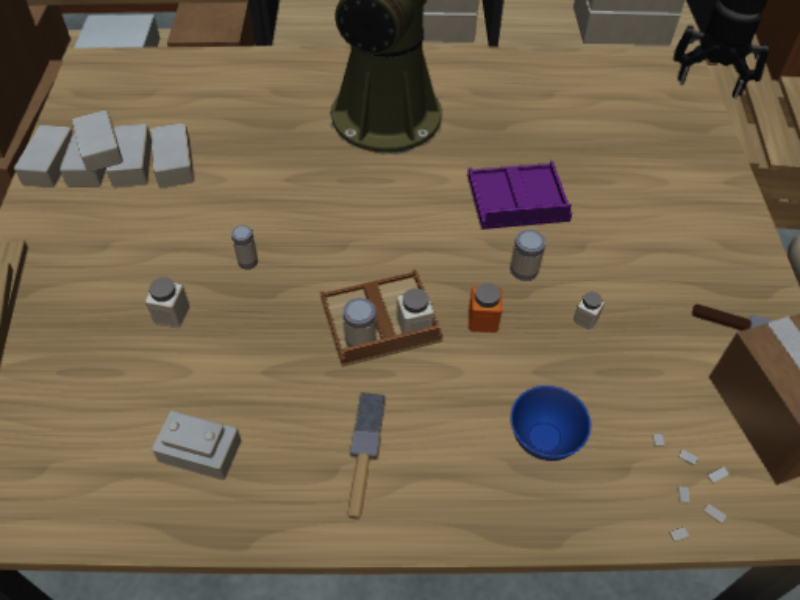

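View pics/bothb.png

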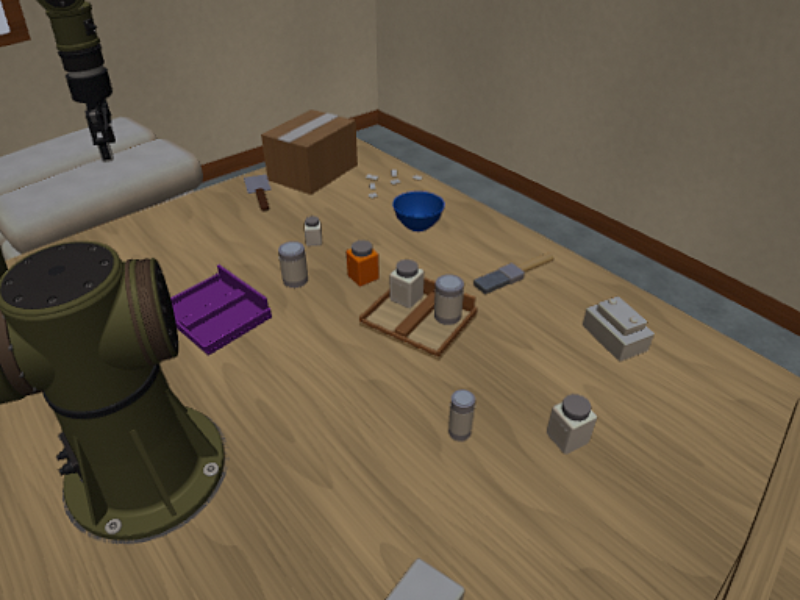

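The scene view (800-wide picture) shows:
- The wooden caddy is at (380,318). The old tin (360,322) is in its -y row and the old jar (415,310) in its +y row.
- Tin candidates are the full-size tin at (527,255) and the slim tin at (245,247).
- Jar candidates are white full-size (167,302), orange (487,307) and small white (590,310).
- Caddy candidates are wooden (380,318) and purple (520,195).

I choose tin (527,255), jar (167,302) and the wooden caddy. Next I measure them from both cameras and check with one close crop.

Run:
```python
from h import *
C={}
P={}
for c in('scene','side'):
    p,d,i=cap(c);P[c]=p
    X=cloud(d,i);ok=(d>0);C[c]=(X,p,ok)
seeds={'oldtin':(.575,-.045),'oldjar':(.545,.043),'newtin':(.40,.235),'newjar':(.5,-.41),'slim':(.398,-.258),'orange':(.53,.153),'small':(.535,.338)}
for n,s in seeds.items():
    for c in C:
        X,p,ok=C[c]
        m=ok&(np.hypot(X[...,0]-s[0],X[...,1]-s[1])<.06)&(X[...,2]>.03)&(X[...,2]<.12)
        Q=X[m]
        if len(Q)<10: print(n,c,'none');continue
        h=np.percentile(Q[:,2],97); T=Q[Q[:,2]>h-.006]
        (cx,cy),(w,hh),a=cv2.minAreaRect(T[:,:2].astype(np.float32)*1000)
        (ex,ey),r=cv2.minEnclosingCircle(T[:,:2].astype(np.float32)*1000)
        print(n,c,'top',h.round(4),len(T),'rect',round(cx),round(cy),round(w),round(hh),round(a),'circ',round(ex),round(ey),round(r,1),'mean',(T.mean(0)*1000).round())
allp=[]
for c in C:
    X,p,ok=C[c]
    m=ok&(np.abs(X[...,0]-.535)<.12)&(np.abs(X[...,1])<.12)&(X[...,2]>.012)&(X[...,2]<.048)
    q=p.astype(int); m&=(q[...,0]-q[...,2]>35)
    Q=X[m];print(c,len(Q))
    r=cv2.minAreaRect((Q[:,:2]*1000).astype(np.float32));print('caddy',r);allp.append(Q)
    b=Q[Q[:,2]>.033]; print('board',len(b),b.mean(0).round(3) if len(b) else '',cv2.minAreaRect((b[:,:2]*1000).astype(np.float32)) if len(b)>5 else '')
print('all',cv2.minAreaRect((np.vstack(allp)[:,:2]*1000).astype(np.float32)))
a=P['scene'][140:260,70:420,::-1]
cv2.imwrite('pics/crop1.png',cv2.resize(a,None,fx=2.2,fy=2.2,interpolation=cv2.INTER_CUBIC))
```

```text
oldtin scene top 0.0928 258 rect 577 -43 50 49 2 circ 576 -43 26.1 mean [577. -43.  90.]
oldtin side top 0.0906 177 rect 573 -41 52 50 64 circ 573 -41 28.3 mean [572. -44.  89.]
oldjar scene top 0.0914 174 rect 552 46 42 39 32 circ 551 44 22.7 mean [552.  46.  89.]
oldjar side top 0.0897 108 rect 548 46 40 40 83 circ 548 47 23.2 mean [548.  45.  88.]
newtin scene top 0.0846 207 rect 423 244 50 51 35 circ 424 243 27.1 mean [424. 244.  82.]
newtin side top 0.0835 138 rect 418 248 50 49 88 circ 419 246 26.8 mean [418. 245.  82.]
newjar scene top 0.0846 125 rect 521 -371 30 43 62 circ 522 -368 21.6 mean [ 522. -370.   82.]
newjar side top 0.0814 168 rect 519 -371 30 42 68 circ 520 -368 21.5 mean [ 517. -370.   80.]
slim scene top 0.0859 96 rect 406 -250 35 34 26 circ 406 -249 19.3 mean [ 407. -249.   83.]
slim side top 0.082 159 rect 403 -249 36 33 62 circ 403 -250 18.8 mean [ 402. -250.   80.]
orange scene top 0.0834 150 rect 534 164 36 41 85 circ 535 163 21.0 mean [536. 162.  81.]
orange side top 0.0823 94 rect 532 166 46 37 52 circ 534 165 23.4 mean [531. 163.  81.]
small scene top 0.0632 83 rect 532 340 26 32 79 circ 532 338 16.2 mean [533. 340.  61.]
small side top 0.0608 37 rect 527 340 27 27 54 circ 526 339 14.7 mean [526. 339.  59.]
scene 1012
caddy ((532.911376953125, -10.513229370117188), (149.4735565185547, 172.2248992919922), 16.528459548950195)
board 235 [0.601 0.004 0.042] ((595.8023071289062, 8.414840698242188), (15.451998710632324, 160.07716369628906), 17.933059692382812)
side 773
caddy ((529.4794311523438, -9.883720397949219), (147.44908142089844, 174.02232360839844), 16.61292266845703)
board 64 [ 0.603 -0.019  0.041] ((602.3364868164062, -13.729839324951172), (9.868224143981934, 111.9225845336914), 16.737468719482422)
all ((531.8573608398438, -9.698348999023438), (151.80934143066406, 174.2905731201172), 16.18897247314453)
```

View pics/crop1.png

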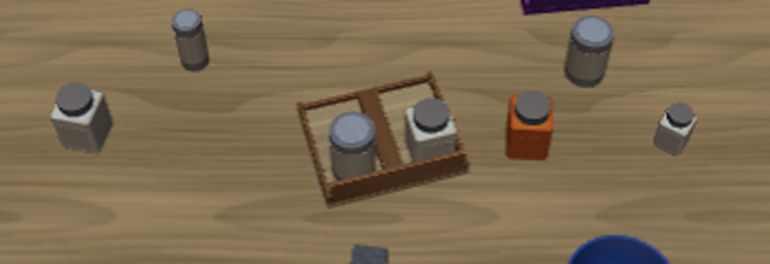

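The crop confirms the choice: full-size tin at (590,50), white full-size jar at (80,118), and the wooden caddy with tin and jar inside. The orange, slim and small ones are distinct from these. Now I move over the caddy.

Emit:
arm_command --claw '[85,85,85,85,85,85,85,85]' --slide '[[0.57,-0.93,0.1],[0.57,-0.93,0.1],[0.57,-0.93,0.1],[0.57,-0.93,0.1],[0.57,-0.93,0.1],[0.57,-0.93,0.1],[0.57,-0.93,0.1],[0.57,-0.93,0.1]]' --turn '[[0,0,0.2],[0,0,0.2],[0,0,0.2],[0,0,0.2],[0,0,0.2],[0,0,0.2],[0,0,0.2],[0,0,0.2]]' --force 40

```text
t: 1.67
ee_pos: [0.383, 0.2805, 0.2618]
tool_rot: [0.023, 1.0, 0.0, 0.0]
ft_force: [1.2, 0.5, -0.3]
grip_width: 0.085
finger_force: 0.0
```

Emit:
arm_command --claw '[85,85,85,85,85,85,85,85,85]' --slide '[[0.4,-0.93,0.15],[0.4,-0.93,0.15],[0.4,-0.93,0.15],[0.4,-0.93,0.15],[0.4,-0.93,0.15],[0.4,-0.93,0.15],[0.4,-0.93,0.15],[0.4,-0.93,0.15],[0.4,-0.93,0.15]]' --turn '[[0,0,0.212],[0,0,0.212],[0,0,0.212],[0,0,0.212],[0,0,0.212],[0,0,0.212],[0,0,0.212],[0,0,0.212],[0,0,0.212]]'

```text
t: 2.42
ee_pos: [0.5045, -0.0012, 0.3071]
tool_rot: [-0.14, 0.99, -0.001, 0.001]
ft_force: [-0.7, -0.3, 0.2]
grip_width: 0.085
finger_force: 0.0
```

```bash
cat > meas.py <<'E'
from h import *
def tops(X,ok,seeds,rad=.05):
    for n,s in seeds.items():
        m=ok&(np.hypot(X[...,0]-s[0],X[...,1]-s[1])<rad)&(X[...,2]>.03)&(X[...,2]<.12)
        Q=X[m]
        if len(Q)<30: print(n,'none');continue
        h=np.percentile(Q[:,2],97);T=Q[Q[:,2]>h-.006]
        f=lambda A:[np.round(v,1) for v in cv2.minAreaRect((A[:,:2]*1000).astype(np.float32))]
        B=Q[(Q[:,2]>h-.02)]
        print(n,'top',h.round(4),len(T),f(T),'to-20mm',f(B))
E
python3 - <<'E'
from meas import *
o=readout.get_obs();print(o['t'],o['qpos'].round(3) if hasattr(o['qpos'],'round') else o['qpos'],o['ee_pos'],o['tool_rot'])
p,d,i=cap('wrist','w1.png');X=cloud(d,i);R,t=RT(i);print('cam',-R.T@t)
tops(X,d>0,{'oldtin':(.575,-.043),'oldjar':(.55,.046)},.042)
q=p.astype(int)
m=(d>0)&(np.abs(X[...,0]-.535)<.13)&(np.abs(X[...,1])<.13)&(X[...,2]>.012)&(X[...,2]<.05)&(q[...,0]-q[...,2]>35)
Q=X[m];print('caddy',cv2.minAreaRect((Q[:,:2]*1000).astype(np.float32)))
b=Q[Q[:,2]>.038];print('board',len(b),cv2.minAreaRect((b[:,:2]*1000).astype(np.float32)))
# newjar refined from fixed cams
for c in('scene','side'):
    p,d,i=cap(c);X=cloud(d,i);print(c)
    tops(X,d>0,{'newjar':(.535,-.358),'newjar2':(.525,-.36)},.06)
E
```

```text
2.4167 [-1.000e-03  1.100e-01 -1.300e-01  1.329e+00 -2.000e-03 -2.830e-01] [ 0.5044871  -0.00121942  0.30710313] [-0.14034829  0.99010085 -0.00125451  0.0010457 ]
cam [ 0.42651663 -0.02348912  0.44979384]
oldtin top 0.0902 1121 [array([575.5, -43.1]), array([49.5, 49.2]), np.float64(14.2)] to-20mm [array([575.4, -42.8]), array([49.6, 49.6]), np.float64(70.7)]
oldjar top 0.0893 755 [array([551.1,  46. ]), array([39.6, 40. ]), np.float64(58.0)] to-20mm [array([550.7,  46.1]), array([48. , 49.7]), np.float64(14.2)]
caddy ((532.439697265625, -10.310592651367188), (144.03466796875, 171.71951293945312), 16.49409294128418)
board 233 ((576.5646362304688, 2.794677734375), (52.30289077758789, 158.10655212402344), 17.742809295654297)
scene
newjar top 0.0839 176 [array([ 523.8, -365.7]), array([42. , 40.7]), np.float64(56.3)] to-20mm [array([ 525.3, -366.1]), array([50.4, 48.9]), np.float64(78.2)]
newjar2 top 0.0839 176 [array([ 523.8, -365.7]), array([42. , 40.7]), np.float64(56.3)] to-20mm [array([ 525.3, -366.1]), array([50.4, 48.9]), np.float64(78.2)]
side
newjar top 0.0813 200 [array([ 519.1, -365.8]), array([39.6, 38.5]), np.float64(38.7)] to-20mm [array([ 519.3, -366.8]), array([47.6, 49.8]), np.float64(74.5)]
newjar2 top 0.0813 200 [array([ 519.1, -365.8]), array([39.6, 38.5]), np.float64(38.7)] to-20mm [array([ 519.3, -366.8]), array([47.6, 49.8]), np.float64(74.5)]
```

View pics/w1.png

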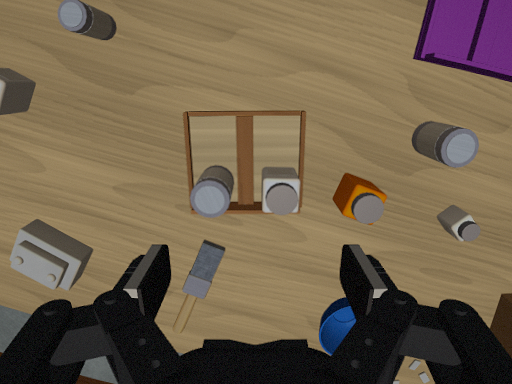

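The wrist view shows the caddy at about (245,160), its old tin at (211,195) and old jar at (282,190). All are measured consistently with the fixed cameras. Now I go above the old tin.

Emit:
arm_command --claw '[85,85,85,85,85,85]' --slide '[[0.237,-0.14,-0.5],[0.237,-0.14,-0.5],[0.237,-0.14,-0.5],[0.237,-0.14,-0.5],[0.237,-0.14,-0.5],[0.237,-0.14,-0.5]]' --turn '[[0,0,0],[0,0,0],[0,0,0],[0,0,0],[0,0,0],[0,0,0]]'

```text
t: 3.07
ee_pos: [0.5712, -0.0371, 0.1533]
tool_rot: [-0.144, 0.99, 0.001, -0.003]
ft_force: [-0.3, -0.4, 1.1]
grip_width: 0.085
finger_force: 0.0
```

```bash
python3 -c "
from h import *
o=readout.get_obs();print(o['t'],o['ee_pos'],o['tool_rot'])"
```

```text
3.0667 [ 0.57120306 -0.03713576  0.153254  ] [-1.43853366e-01  9.89594202e-01  8.11390865e-04 -2.97749725e-03]
```

Emit:
arm_command --claw '[85,85,85,85,85,85,85]' --slide '[[0.01,-0.018,-0.13],[0.01,-0.018,-0.25],[0.01,-0.018,-0.35],[0.01,-0.018,-0.387],[0.01,-0.018,-0.387],[0.01,-0.018,-0.387],[0.01,-0.018,-0.387]]' --turn '[[0,0,0],[0,0,0],[0,0,0],[0,0,0],[0,0,0],[0,0,0],[0,0,0]]'

```text
t: 3.65
ee_pos: [0.5784, -0.0434, 0.0431]
tool_rot: [-0.144, 0.99, -0.0, 0.002]
ft_force: [0.6, -1.1, 0.2]
grip_width: 0.085
finger_force: 0.0
```

Close on the tin.

Emit:
arm_command --claw '[45,45,45,45,45,45,45,45]' --slide '[[0,0,0],[0,0,0],[0,0,0],[0,0,0],[0,0,0],[0,0,0],[0,0,0],[0,0,0]]' --turn '[[0,0,0],[0,0,0],[0,0,0],[0,0,0],[0,0,0],[0,0,0],[0,0,0],[0,0,0]]' --force 35

```text
t: 4.32
ee_pos: [0.5774, -0.0435, 0.0418]
tool_rot: [-0.143, 0.99, 0.0, 0.001]
ft_force: [-1.6, 2.5, 7.0]
grip_width: 0.0514
finger_force: 35.4
```

Emit:
arm_command --claw '[45,45,45,45,45,45,45,45,45,45]' --slide '[[0,0,0.02],[0,0,0.02],[-0.05,-0.016,0.02],[-0.1,-0.032,0.02],[-0.16,-0.051,0.02],[-0.213,-0.068,0.02],[-0.213,-0.068,0.02],[-0.213,-0.068,0.02],[-0.213,-0.068,0.0],[-0.213,-0.068,0.0]]' --turn '[[0,0,0],[0,0,0],[0,0,0],[0,0,0],[0,0,0],[0,0,0],[0,0,0],[0,0,0],[0,0,0],[0,0,0]]'

```text
t: 5.15
ee_pos: [0.5146, -0.0644, 0.0411]
tool_rot: [-0.143, 0.99, -0.001, 0.001]
ft_force: [-2.2, -0.6, 7.4]
grip_width: 0.0512
finger_force: 38.0
```

Emit:
arm_command --claw '[45,45,85,85,85,85,85,85,85,85]' --slide '[[0,0,0],[0,0,0],[0,0,0],[0,0,0],[0,0,0],[0,0,0],[0,0,0],[0,0,0.1],[0,0,0.25],[0,0,0.4]]' --turn '[[0,0,0],[0,0,0],[0,0,0],[0,0,0],[0,0,0],[0,0,0],[0,0,0],[0,0,0],[0,0,0],[0,0,0]]'

```text
t: 5.98
ee_pos: [0.5109, -0.064, 0.1537]
tool_rot: [-0.143, 0.99, 0.0, -0.002]
ft_force: [1.6, -0.2, 0.4]
grip_width: 0.0852
finger_force: 0.0
```

Emit:
arm_command --claw '[85,85,85,85,85,85,85,85,85,85]' --slide '[[0.128,0.367,0],[0.128,0.367,0],[0.128,0.367,0],[0.128,0.367,0],[0.128,0.367,0],[0.128,0.367,-0.13],[0.128,0.367,-0.25],[0.128,0.367,-0.35],[0.128,0.367,-0.4],[0.128,0.367,-0.41]]' --turn '[[0,0,0],[0,0,0],[0,0,0],[0,0,0],[0,0,0],[0,0,0],[0,0,0],[0,0,0],[0,0,0],[0,0,0]]'

```text
t: 6.82
ee_pos: [0.5471, 0.0444, 0.0269]
tool_rot: [-0.143, 0.99, 0.0, -0.003]
ft_force: [-1.0, -0.7, -0.3]
grip_width: 0.0849
finger_force: 0.0
```

Emit:
arm_command --claw '[85,85,45,45,45,45,45,45,45,45]' --slide '[[0,0,0],[0,0,0],[0,0,0],[0,0,0],[0,0,0],[0,0,0],[0,0,0],[0,0,0],[0,0,0],[0,0,0]]' --turn '[[0,0,0],[0,0,0],[0,0,0],[0,0,0],[0,0,0],[0,0,0],[0,0,0],[0,0,0],[0,0,0],[0,0,0]]'

```text
t: 7.65
ee_pos: [0.552, 0.046, 0.032]
tool_rot: [-0.143, 0.99, -0.0, 0.001]
ft_force: [-1.3, 0.2, 7.5]
grip_width: 0.0497
finger_force: 37.5
```

Emit:
arm_command --claw '[45,45,45,45,45,45,45,45,45,45]' --slide '[[0,0,0.02],[0,0,0.02],[-0.05,-0.017,0.02],[-0.1,-0.033,0.02],[-0.16,-0.053,0.02],[-0.216,-0.072,0.02],[-0.216,-0.072,0.02],[-0.216,-0.072,0.02],[-0.216,-0.072,0.0],[-0.216,-0.072,0.0]]' --turn '[[0,0,0],[0,0,0],[0,0,0],[0,0,0],[0,0,0],[0,0,0],[0,0,0],[0,0,0],[0,0,0],[0,0,0]]'

```text
t: 8.48
ee_pos: [0.4881, 0.0244, 0.0313]
tool_rot: [-0.143, 0.99, -0.0, 0.001]
ft_force: [-2.0, -0.0, 7.2]
grip_width: 0.0495
finger_force: 36.9
```

Emit:
arm_command --claw '[45,45,85,85,85,85,85,85,85,85]' --slide '[[0,0,0],[0,0,0],[0,0,0],[0,0,0],[0,0,0],[0,0,0],[0,0,0],[0,0,0.1],[0,0,0.25],[0,0,0.4]]' --turn '[[0,0,0],[0,0,0],[0,0,0],[0,0,0],[0,0,0],[0,0,0],[0,0,0],[0,0,0],[0,0,0],[0,0,0]]'

```text
t: 9.32
ee_pos: [0.4845, 0.0241, 0.1441]
tool_rot: [-0.143, 0.99, 0.0, -0.002]
ft_force: [1.3, 0.6, -0.5]
grip_width: 0.0849
finger_force: 0.0
```

Emit:
arm_command --claw '[85,85,85,85,85,85,85,85,85]' --slide '[[-0.09,0.6,0.4],[-0.09,0.6,0.4],[-0.09,0.6,0.4],[-0.09,0.6,0.4],[-0.09,0.6,0.4],[-0.09,0.6,0.4],[-0.09,0.6,0.4],[-0.09,0.6,0.4],[-0.09,0.6,0.4]]' --turn '[[0,0,0],[0,0,0],[0,0,0],[0,0,0],[0,0,0],[0,0,0],[0,0,0],[0,0,0],[0,0,0]]'

```text
t: 10.07
ee_pos: [0.4586, 0.2031, 0.2626]
tool_rot: [-0.143, 0.99, -0.001, -0.001]
ft_force: [-0.7, -0.0, -0.1]
grip_width: 0.0849
finger_force: 0.0
```

Run:
```python
from meas import *
o=readout.get_obs();print(o['t'],o['ee_pos'],o['tool_rot'])
p,d,i=cap('wrist','w2.png');X=cloud(d,i)
tops(X,d>0,{'newtin':(.421,.245),'oldtin':(.5125,-.064),'oldjar':(.486,.0245)},.045)
for c in('scene','side'):
    p,d,i=cap(c,c+'2.png');X=cloud(d,i);print(c)
    tops(X,d>0,{'oldtin':(.5125,-.064),'oldjar':(.486,.0245)},.045)
```

```text
10.0667 [0.45858028 0.20308019 0.26261623] [-1.42822891e-01  9.89747657e-01 -5.81321010e-04 -9.27328934e-04]
newtin top 0.0826 1743 [array([422.6, 246.9]), array([50.6, 50.7]), np.float64(17.6)] to-20mm [array([422.7, 246.3]), array([51.5, 51.1]), np.float64(51.3)]
oldtin top 0.0902 1347 [array([512.8, -59.1]), array([51.8, 41. ]), np.float64(2.7)] to-20mm [array([512.6, -58.5]), array([52.2, 42.2]), np.float64(2.7)]
oldjar top 0.0892 1129 [array([487.1,  24.7]), array([40.7, 41.3]), np.float64(14.1)] to-20mm [array([486.6,  25.2]), array([49.3, 49.1]), np.float64(16.0)]
scene
oldtin top 0.0928 236 [array([514.5, -66. ]), array([49.4, 49.8]), np.float64(15.4)] to-20mm [array([513.5, -64.3]), array([51.6, 52.7]), np.float64(71.7)]
oldjar top 0.0912 160 [array([488.7,  23.8]), array([39.2, 41.1]), np.float64(67.9)] to-20mm [array([489.2,  23.6]), array([50.2, 48.7]), np.float64(16.0)]
side
oldtin top 0.0906 198 [array([509.5, -64.9]), array([50. , 50.6]), np.float64(35.6)] to-20mm [array([509.9, -65.3]), array([50.7, 51.2]), np.float64(28.5)]
oldjar top 0.0898 123 [array([484.5,  24.2]), array([40.7, 39.4]), np.float64(51.7)] to-20mm [array([484.8,  22.6]), array([50. , 49.8]), np.float64(15.6)]
```

View pics/w2.png

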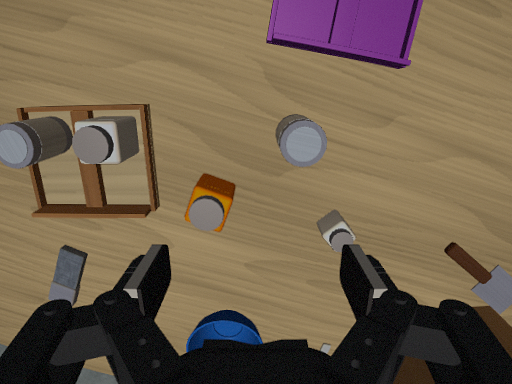

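The wrist view shows the old tin (22,143) and old jar (95,143) now at the front lip, and the new tin at (302,142). I grasp the new tin at (0.422, 0.2465).

Emit:
arm_command --claw '[85,85,85,85,85,85,85,85,85,85]' --slide '[[-0.123,0.14,-0.1],[-0.123,0.14,-0.23],[-0.123,0.14,-0.35],[-0.123,0.14,-0.4],[-0.123,0.14,-0.5],[-0.123,0.14,-0.62],[-0.123,0.14,-0.74],[-0.123,0.14,-0.8],[-0.123,0.14,-0.8],[-0.123,0.14,-0.8]]' --turn '[[0,0,0],[0,0,0],[0,0,0],[0,0,0],[0,0,0],[0,0,0],[0,0,0],[0,0,0],[0,0,0],[0,0,0]]'

```text
t: 11.05
ee_pos: [0.4211, 0.2449, 0.023]
tool_rot: [-0.143, 0.99, -0.001, -0.002]
ft_force: [-0.4, -0.1, 1.1]
grip_width: 0.0849
finger_force: 0.0
```

Emit:
arm_command --claw '[85,45,45,45,45,45,45,45,45,45]' --slide '[[0,0,0],[0,0,0],[0,0,0],[0,0,0],[0,0,0],[0,0,0],[0,0,0],[0,0,0],[0,0,0],[0,0,0]]' --turn '[[0,0,0],[0,0,0],[0,0,0],[0,0,0],[0,0,0],[0,0,0],[0,0,0],[0,0,0],[0,0,0],[0,0,0]]'

```text
t: 11.88
ee_pos: [0.4232, 0.2471, 0.0254]
tool_rot: [-0.143, 0.99, 0.001, 0.001]
ft_force: [-1.5, -0.7, 6.5]
grip_width: 0.0516
finger_force: 34.8
```

Emit:
arm_command --claw '[45,45,45,45,45,45]' --slide '[[0,0,0.05],[0,0,0.15],[0,0,0.25],[0,0,0.35],[0,0,0.433],[0,0,0.433]]' --turn '[[0,0,0],[0,0,0],[0,0,0],[0,0,0],[0,0,0],[0,0,0]]' --force 60

```text
t: 12.38
ee_pos: [0.425, 0.248, 0.1592]
tool_rot: [-0.143, 0.99, 0.002, 0.004]
ft_force: [1.7, 0.5, -3.5]
grip_width: 0.0507
finger_force: 62.1
```

Emit:
arm_command --claw '[45,45,45,45,45,45,45,45,45,45]' --slide '[[0.03,-0.06,0],[0.08,-0.16,0],[0.14,-0.28,0],[0.2,-0.4,0],[0.26,-0.52,0],[0.32,-0.64,0],[0.38,-0.76,0],[0.43,-0.86,0],[0.47,-0.94,0],[0.489,-0.979,0]]' --turn '[[0,0,0],[0,0,0],[0,0,0],[0,0,0],[0,0,0],[0,0,0],[0,0,0],[0,0,0],[0,0,0],[0,0,0]]'

```text
t: 13.22
ee_pos: [0.5696, -0.0506, 0.1527]
tool_rot: [-0.142, 0.99, -0.001, -0.0]
ft_force: [0.9, 0.3, -3.2]
grip_width: 0.0513
finger_force: 62.6
```

Emit:
arm_command --claw '[45,45,45,45]' --slide '[[0,0,0],[0,0,0],[0,0,0],[0,0,0]]' --turn '[[0,0,0],[0,0,0],[0,0,0],[0,0,0]]'

```text
t: 13.55
ee_pos: [0.568, -0.0461, 0.1535]
tool_rot: [-0.144, 0.99, 0.0, -0.0]
ft_force: [-0.6, -0.2, -3.4]
grip_width: 0.0506
finger_force: 62.6
```

Run:
```python
from meas import *
o=readout.get_obs();print(o['t'],o['ee_pos'],o['tool_rot'])
for c in('scene','side'):
    p,d,i=cap(c,c+'3.png');X=cloud(d,i);print(c)
    tops(X,d>0,{'oldtin':(.5125,-.064),'oldjar':(.486,.0245)},.045)
a=cv2.imread('pics/scene3.png')[120:270,150:330];b=cv2.imread('pics/side3.png')[80:230,190:370]
cv2.imwrite('pics/c3.png',cv2.resize(np.hstack([a,b]),None,fx=2.2,fy=2.2))
```

```text
13.55 [ 0.56803694 -0.04609185  0.15347568] [-1.44015725e-01  9.89575251e-01  3.32259348e-04 -4.27096307e-04]
scene
oldtin top 0.0876 13 [array([529.4, -84.1]), array([20.8,  3.1]), np.float64(40.4)] to-20mm [array([530.3, -82.6]), array([26.5,  4.4]), np.float64(43.4)]
oldjar top 0.0915 162 [array([488.3,  24. ]), array([40. , 40.1]), np.float64(16.7)] to-20mm [array([488.4,  23.6]), array([48.5, 48.3]), np.float64(14.5)]
side
oldtin top 0.0909 195 [array([511.5, -63.9]), array([49.6, 50.8]), np.float64(69.0)] to-20mm [array([510.7, -64.8]), array([52.2, 50.4]), np.float64(32.4)]
oldjar top 0.09 120 [array([485.1,  22.6]), array([39.2, 40. ]), np.float64(84.3)] to-20mm [array([484.8,  22.3]), array([51. , 47.8]), np.float64(14.0)]
```

View pics/c3.png

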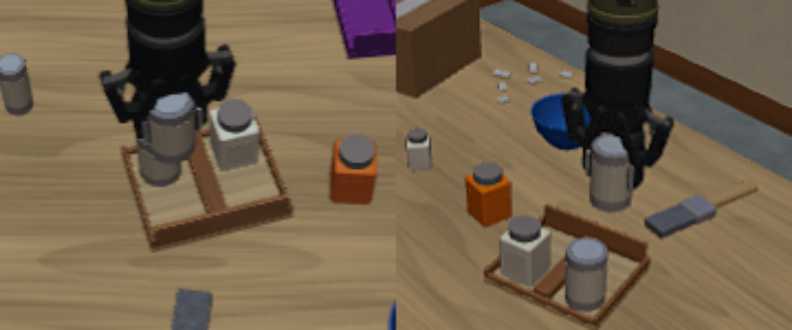

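The held tin in the side half, around (612,170), is upright behind and above the old tin. The front pair is unmoved. I lower it.

Emit:
arm_command --claw '[45,45,45,45,45,45,45,45,45,45]' --slide '[[0.01,0,0],[0.01,0,0],[0.01,0,-0.07],[0.01,0,-0.14],[0.01,0,-0.21],[0.01,0,-0.28],[0.01,0,-0.34],[0.01,0,-0.38],[0.01,0,-0.393],[0.01,0,-0.393]]' --turn '[[0,0,0],[0,0,0],[0,0,0],[0,0,0],[0,0,0],[0,0,0],[0,0,0],[0,0,0],[0,0,0],[0,0,0]]'

```text
t: 14.48
ee_pos: [0.571, -0.0471, 0.0351]
tool_rot: [-0.143, 0.99, 0.0, -0.001]
ft_force: [-0.7, -1.3, -3.6]
grip_width: 0.0509
finger_force: 62.9
```

Emit:
arm_command --claw '[45,45,45]' --slide '[[0,0,0],[0,0,0],[0,0,0]]' --turn '[[0,0,0],[0,0,0],[0,0,0]]'

```text
t: 14.73
ee_pos: [0.5729, -0.0475, 0.037]
tool_rot: [-0.143, 0.99, -0.0, 0.001]
ft_force: [0.2, 0.4, -4.3]
grip_width: 0.0509
finger_force: 62.9
```

Emit:
arm_command --claw '[45,45,45,45]' --slide '[[0,0,-0.006],[0,0,-0.01],[0,0,-0.01],[0,0,-0.01]]' --turn '[[0,0,0],[0,0,0],[0,0,0],[0,0,0]]'

```text
t: 15.07
ee_pos: [0.5724, -0.0475, 0.0335]
tool_rot: [-0.143, 0.99, -0.0, 0.001]
ft_force: [-0.6, 0.5, 2.2]
grip_width: 0.0509
finger_force: 63.1
```

Emit:
arm_command --claw '[85,85,85,85,85,85,85,85,85,85]' --slide '[[0,0,0],[0,0,0],[0,0,0],[0,0,0],[0,0,0],[0,0,0.05],[0,0,0.15],[0,0,0.28],[0,0,0.4],[0,0,0.53]]' --turn '[[0,0,0],[0,0,0],[0,0,0],[0,0,0],[0,0,0],[0,0,0],[0,0,0],[0,0,0],[0,0,0],[0,0,0]]'

```text
t: 15.9
ee_pos: [0.5711, -0.0473, 0.193]
tool_rot: [-0.143, 0.99, 0.0, -0.001]
ft_force: [0.6, 0.2, 0.2]
grip_width: 0.0849
finger_force: 0.0
```

Emit:
arm_command --claw '[85,85,85,85,85,85,85,85,85]' --slide '[[-0.1,-0.85,0.2],[-0.1,-0.85,0.2],[-0.1,-0.85,0.2],[-0.1,-0.85,0.2],[-0.1,-0.85,0.2],[-0.1,-0.85,0.2],[-0.1,-0.85,0.2],[-0.1,-0.85,0.2],[-0.1,-0.85,0.2]]' --turn '[[0,0,-0.333],[0,0,-0.333],[0,0,-0.333],[0,0,-0.333],[0,0,-0.333],[0,0,-0.333],[0,0,-0.333],[0,0,-0.333],[0,0,-0.333]]'

```text
t: 16.65
ee_pos: [0.5416, -0.3028, 0.2516]
tool_rot: [0.118, 0.993, 0.0, -0.0]
ft_force: [0.5, 0.3, -0.2]
grip_width: 0.0849
finger_force: 0.0
```

Run:
```python
from meas import *
o=readout.get_obs();print(o['t'],o['ee_pos'],o['tool_rot'])
p,d,i=cap('wrist','w4.png');X=cloud(d,i)
tops(X,d>0,{'newjar':(.522,-.366)},.05)
for c in('scene','side'):
    p,d,i=cap(c);X=cloud(d,i);print(c)
    tops(X,d>0,{'oldtin':(.5125,-.064),'newtin':(.572,-.047),'oldjar':(.486,.0245)},.032)
```

```text
16.65 [ 0.54162132 -0.30283734  0.25157377] [ 1.18414446e-01  9.92964194e-01  3.52083008e-04 -6.85316769e-05]
newjar top 0.0816 1142 [array([ 523.1, -366. ]), array([40.5, 40.7]), np.float64(41.7)] to-20mm [array([ 522.7, -366.1]), array([50.2, 49.5]), np.float64(75.8)]
scene
oldtin top 0.0929 236 [array([513.9, -64.9]), array([50. , 49.1]), np.float64(63.2)] to-20mm [array([513.4, -64.1]), array([52.9, 52.2]), np.float64(55.9)]
newtin top 0.0927 265 [array([571.6, -48.3]), array([50.8, 50.3]), np.float64(77.9)] to-20mm [array([572.3, -47.9]), array([49.7, 52.6]), np.float64(89.2)]
oldjar top 0.0919 162 [array([488.1,  23.4]), array([38.5, 42.3]), np.float64(89.9)] to-20mm [array([490.3,  24.3]), array([51.5, 47.5]), np.float64(18.9)]
side
oldtin top 0.0906 197 [array([511. , -64.9]), array([50.2, 51.2]), np.float64(53.5)] to-20mm [array([509.9, -65.6]), array([52.6, 51.5]), np.float64(45.0)]
newtin top 0.0914 173 [array([569.4, -48.1]), array([47.8, 50.1]), np.float64(27.4)] to-20mm [array([569. , -47.3]), array([50.3, 52. ]), np.float64(2.0)]
oldjar top 0.09 123 [array([483.9,  23.7]), array([40.3, 39.3]), np.float64(49.9)] to-20mm [array([485.1,  22. ]), array([49.8, 46.9]), np.float64(18.3)]
```

View pics/w4.png

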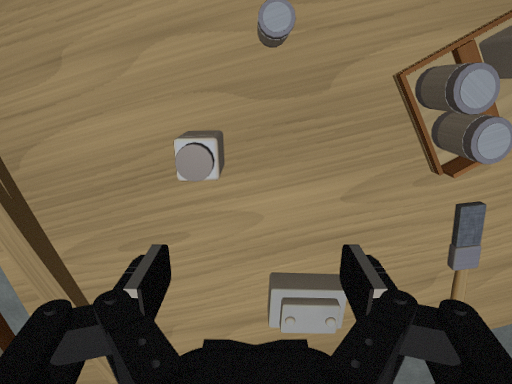

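The wrist view shows the new jar at (197,158), square to the gripper. Both tins stand one behind the other at (458,88) and (472,135), upright. I descend on the jar.

Emit:
arm_command --claw '[85,85,85,85,85,85,85,85,85,85]' --slide '[[-0.062,-0.21,-0.1],[-0.062,-0.21,-0.2],[-0.062,-0.21,-0.3],[-0.062,-0.21,-0.35],[-0.062,-0.21,-0.45],[-0.062,-0.21,-0.57],[-0.062,-0.21,-0.68],[-0.062,-0.21,-0.74],[-0.062,-0.21,-0.745],[-0.062,-0.21,-0.745]]' --turn '[[0,0,0],[0,0,0],[0,0,0],[0,0,0],[0,0,0],[0,0,0],[0,0,0],[0,0,0],[0,0,0],[0,0,0]]' --force 35

```text
t: 17.63
ee_pos: [0.5227, -0.3634, 0.0272]
tool_rot: [0.117, 0.993, 0.001, -0.001]
ft_force: [0.2, 0.4, 0.9]
grip_width: 0.085
finger_force: 0.0
```

Emit:
arm_command --claw '[85,45,45,45,45,45,45,45,45,45]' --slide '[[0,0,0],[0,0,0],[0,0,0],[0,0,0],[0,0,0],[0,0,0],[0,0,0],[0,0,0],[0,0,0],[0,0,0]]' --turn '[[0,0,0],[0,0,0],[0,0,0],[0,0,0],[0,0,0],[0,0,0],[0,0,0],[0,0,0],[0,0,0],[0,0,0]]'

```text
t: 18.47
ee_pos: [0.5243, -0.3662, 0.0301]
tool_rot: [0.118, 0.993, -0.001, 0.001]
ft_force: [-0.4, 1.0, 6.8]
grip_width: 0.0496
finger_force: 37.1
```

Emit:
arm_command --claw '[45,45,45,45,45,45,45,45,45,45]' --slide '[[0,0,0.05],[0,0,0.15],[0,0,0.25],[0,0,0.35],[0,0,0.433],[0,0.08,0.433],[0,0.2,0.433],[0,0.32,0.433],[0,0.44,0.433],[0,0.56,0.433]]' --turn '[[0,0,0],[0,0,0],[0,0,0],[0,0,0],[0,0,0],[0,0,0.05],[0,0,0.12],[0,0,0.19],[0,0,0.26],[0,0,0.334]]' --force 60

```text
t: 19.3
ee_pos: [0.5227, -0.196, 0.1584]
tool_rot: [-0.146, 0.989, 0.0, 0.0]
ft_force: [0.4, 0.8, -1.3]
grip_width: 0.0493
finger_force: 62.7
```

Emit:
arm_command --claw '[45,45,45,45,45,45,45,45,45,45]' --slide '[[0.02,0.12,0],[0.04,0.24,0],[0.05,0.36,0],[0.06,0.48,0],[0.065,0.6,0],[0.07,0.7,0],[0.07,0.77,0],[0.07,0.8,0],[0.07,0.8,0],[0.07,0.8,0]]' --turn '[[0,0,0],[0,0,0],[0,0,0],[0,0,0],[0,0,0],[0,0,0],[0,0,0],[0,0,0],[0,0,0],[0,0,0]]'

```text
t: 20.13
ee_pos: [0.5441, 0.0422, 0.1583]
tool_rot: [-0.144, 0.99, -0.0, -0.0]
ft_force: [0.3, -0.5, -2.7]
grip_width: 0.0494
finger_force: 62.8
```

Emit:
arm_command --claw '[45,45,45,45]' --slide '[[0,0,0],[0,0,0],[0,0,0],[0,0,0]]' --turn '[[0,0,0],[0,0,0],[0,0,0],[0,0,0]]'

```text
t: 20.47
ee_pos: [0.5443, 0.0416, 0.1583]
tool_rot: [-0.143, 0.99, -0.0, -0.0]
ft_force: [0.0, 0.4, -2.8]
grip_width: 0.0488
finger_force: 62.8
```

Run:
```python
from meas import *
o=readout.get_obs();print(o['t'],o['ee_pos'],o['tool_rot'])
p,d,i=cap('scene','scene5.png');p,d,i=cap('side','side5.png')
a=cv2.imread('pics/scene5.png')[120:270,150:330];b=cv2.imread('pics/side5.png')[80:230,190:370]
cv2.imwrite('pics/c5.png',cv2.resize(np.hstack([a,b]),None,fx=2.2,fy=2.2))
```

```text
20.4667 [0.54428237 0.04163653 0.15826569] [-1.43211944e-01  9.89692041e-01 -3.65361368e-05 -2.98416887e-05]
```

View pics/c5.png

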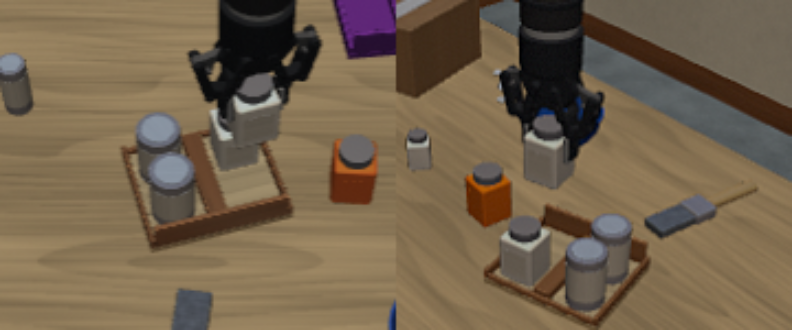

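The held jar, at (548,155) in the side half, is upright and square behind the old jar. The two tins stand in their row. I lower it.

Emit:
arm_command --claw '[45,45,45,45,45,45,45,45,45,45]' --slide '[[0.005,0,-0.07],[0.005,0,-0.14],[0.005,0,-0.21],[0.005,0,-0.28],[0.005,0,-0.34],[0.005,0,-0.37],[0.005,0,-0.385],[0.005,0,-0.395],[0.005,0,-0.395],[0.005,0,-0.395]]' --turn '[[0,0,0],[0,0,0],[0,0,0],[0,0,0],[0,0,0],[0,0,0],[0,0,0],[0,0,0],[0,0,0],[0,0,0]]'

```text
t: 21.4
ee_pos: [0.5466, 0.0426, 0.0407]
tool_rot: [-0.144, 0.99, -0.0, 0.001]
ft_force: [-0.2, -0.1, -1.6]
grip_width: 0.0492
finger_force: 63.0
```

Emit:
arm_command --claw '[45,45,45,45]' --slide '[[0,0,0],[0,0,0],[0,0,0],[0,0,0]]' --turn '[[0,0,0],[0,0,0],[0,0,0],[0,0,0]]'

```text
t: 21.73
ee_pos: [0.546, 0.0426, 0.0402]
tool_rot: [-0.144, 0.99, -0.0, 0.0]
ft_force: [0.1, -0.7, -1.6]
grip_width: 0.0494
finger_force: 63.0
```

Emit:
arm_command --claw '[45,45,45]' --slide '[[0,0,-0.007],[0,0,-0.007],[0,0,-0.007]]' --turn '[[0,0,0],[0,0,0],[0,0,0]]'

```text
t: 21.98
ee_pos: [0.5463, 0.0426, 0.0382]
tool_rot: [-0.144, 0.99, -0.0, 0.001]
ft_force: [-0.5, -0.6, 2.7]
grip_width: 0.0495
finger_force: 63.4
```

Emit:
arm_command --claw '[85,85,85,85,85,85,85,85,85,85]' --slide '[[0,0,0],[0,0,0],[0,0,0],[0,0,0],[0,0,0],[0,0,0.05],[0,0,0.15],[0,0,0.28],[0,0,0.4],[0,0,0.53]]' --turn '[[0,0,0],[0,0,0],[0,0,0],[0,0,0],[0,0,0],[0,0,0],[0,0,0],[0,0,0],[0,0,0],[0,0,0]]'

```text
t: 22.82
ee_pos: [0.5449, 0.0425, 0.1978]
tool_rot: [-0.144, 0.99, 0.0, -0.001]
ft_force: [-0.0, 0.2, -0.9]
grip_width: 0.085
finger_force: 0.0
```

Emit:
arm_command --claw '[85,85,85,85,85,85,85,85]' --slide '[[-0.2,0,0.3],[-0.2,0,0.3],[-0.2,0,0.3],[-0.2,0,0.3],[-0.2,0,0.3],[-0.2,0,0.3],[-0.2,0,0.3],[-0.2,0,0.3]]' --turn '[[0,0,0],[0,0,0],[0,0,0],[0,0,0],[0,0,0],[0,0,0],[0,0,0],[0,0,0]]'

```text
t: 23.48
ee_pos: [0.4854, 0.0425, 0.285]
tool_rot: [-0.144, 0.99, 0.0, -0.001]
ft_force: [0.0, -0.2, -0.0]
grip_width: 0.0849
finger_force: 0.0
```

Run:
```python
from meas import *
o=readout.get_obs();print(o['t'],o['ee_pos'])
S={'oldtin':(.5125,-.064),'newtin':(.572,-.047),'oldjar':(.486,.0245),'newjar':(.545,.042)}
yaw=.288;Rm=np.array([[np.cos(yaw),np.sin(yaw)],[-np.sin(yaw),np.cos(yaw)]])
for c in('wrist','scene','side'):
    p,d,i=cap(c,c+'6.png');X=cloud(d,i);print(c)
    for n,s in S.items():
        m=(d>0)&(np.hypot(X[...,0]-s[0],X[...,1]-s[1])<.033)&(X[...,2]>.075)&(X[...,2]<.11)
        Q=X[m];h=np.percentile(Q[:,2],97);T=Q[Q[:,2]>h-.006]
        r=cv2.minAreaRect((T[:,:2]*1000).astype(np.float32))
        print(n,h.round(4),np.round(r[1]),'caddy xy',(Rm@(np.array(r[0])-[532,-10])).round(1))
a=cv2.imread('pics/wrist6.png');b=cv2.imread('pics/side6.png')
cv2.imwrite('pics/c6.png',cv2.resize(np.hstack([a,b]),(800,300)))
```

```text
23.4833 [0.48541008 0.04249027 0.28498228]
wrist
oldtin 0.0905 [51. 51.] caddy xy [-33.5 -46.9]
newtin 0.0903 [51. 51.] caddy xy [ 27.3 -47.1]
oldjar 0.0899 [41. 41.] caddy xy [-32.6  44.6]
newjar 0.0895 [40. 41.] caddy xy [26.9 45.8]
scene
oldtin 0.0929 [51. 48.] caddy xy [-34.1 -48.1]
newtin 0.093 [50. 52.] caddy xy [ 28.  -48.3]
oldjar 0.093 [40. 40.] caddy xy [-32.   44.9]
newjar 0.0927 [40. 39.] caddy xy [28.1 45.3]
side
oldtin 0.0915 [52. 50.] caddy xy [-35.8 -46.5]
newtin 0.0912 [51. 50.] caddy xy [ 24.5 -47.4]
oldjar 0.0906 [41. 39.] caddy xy [-35.4  45.7]
newjar 0.0906 [44. 38.] caddy xy [25.1 47.5]
```

View pics/c6.png

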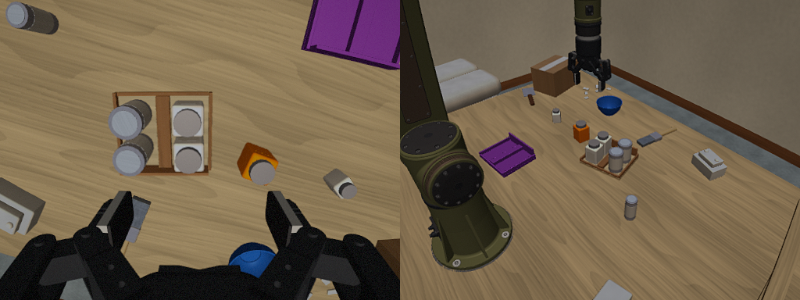

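The final view shows both tins (127,118 and 130,155) and both jars (188,117 and 188,155) upright in their rows and within tolerance. The arm is clear of everything, so I hand in.

```bash
python3 -c "
from bench import env
print(env.close_job())"
```

```text
the job is handed in; nothing more can be done
None
```

I restocked the caddy and handed the job in at about 23.5 s of the 83 s allowed: the older tin and jar are at the front lip with the new ones behind, all upright and within tolerance by the last camera check (the hand-in returned no verdict).

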